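# Close the holding tray's follower on the counting-chamber case

### The arm

A 7-joint arm with a two-finger parallel gripper is mounted at the origin on a cart in front of the work surface, level with it; the furniture and walls round the work are solid. World frame = base frame: x ahead of the robot, y to its left, z up, the work surface at z = 0. Lengths are in m, angles in rad, forces in N, time in s.
With the tool pointing down it reaches from about 0.4 to 0.875 m from the base axis. Payload 6.5 kg.
Tool frame: the origin (TCP) lies on the centre line of the jaws, within the pads' length; the fingertips stand 25 mm ahead of it and the grasp point (between the pads) lies 6 mm ahead of it; z points along the fingers, y is the line along which they close (so a half turn about z gives the same grasp; the last joint's range is limited). The gripper opens to 85 mm and grips with 20 to 120 N. Pads are 22 mm wide; open, the fingers measure 114 mm over their backs; the gripper's body (76 mm by 85 mm) begins 54 mm behind the grasp point. The pads swing forward as they close: fully open they stand 13 mm farther back than shut.
Start: joints at [1.243, 0.536, -0.004, 1.538, 0.003, 1.067, -0.071], TCP at [0.168, -0.628, 0.256] pointing down, gripper open.
Joint ranges: [-2.7, 2.7], [-0.37, 2.16], [-1.27, 1.26], [0.24, 2.4], [-1.31, 4.45], [0.19, 1.91], [-2.76, 2.76]. Speed limits (rad/s): [2.39, 2.39, 3.14, 3.14, 3.14, 3.14, 3.14].

### API

Orientations are given as a rotation vector (axis times angle).
In Python, from workcell import monitor, imaging, ticket gives the robot as it stands.
- The arm moves only by the tool drive_tool, never from a script. Its argument "motion" is a list that holds one entry, the list of rows, each a list of 4 numbers: the shift along the tool's x, y, z scaled (see below), then the turn about the tool's z scaled (see below). A call has 1 to 20 rows; each row shifts and turns the commanded pose from where the row before left it, along the tool's axes as they then stand; what a row does not reach is not made up. The controller multiplies each number of a shift by 0.5 m and each number of a turn by 0.5 rad. A row lasts 1/12 s, in which the tool goes at most 41.7 mm and 7.16 degrees, less where a joint would pass 70% of its speed; a pose out of reach is approached as far as the arm can. A call with a number of a shift or a turn outside -1 to 1 is refused whole. A call with a gripper value outside its range is refused whole. "grip" is the opening, from 0 (shut) to 1 (fully open), set as the call begins (left out, the last holds). The fingers move at their own pace and stop on an object; "grip_force" is the grip in N (left out, the last holds). Time passes only in rows, so rows that do not move let the fingers close. It gives the time, the measured TCP pose, the force, the opening and the grip force at its end, in the units of the state.
- monitor.get_obs(): the state, without advancing time (a new reading comes with each control period).
- imaging.capture(name): name is "scene" or "top"; returns (picture, depth): 480x640x3 uint8, red, green, blue; 480x640 float32, m along the optical axis (not along the pixel's ray), 0 where there is no reading.
- imaging.camera_model(name): a dict with "vertical_fov" (degrees; the focal length in pixels is half the picture's height over the tangent of half this angle, whatever the lens; pixels are square), "cx", "cy" (the principal point, pixels), "dist_coeffs" ([k1, k2, p1, p2, k3] as OpenCV has them; the pictures are not rectified), "rvec" (rotation vector, rad) and "tvec" (3), from world to camera coordinates, as OpenCV has them. Camera axes: x right, y down, z forward; pixel columns grow to the right and rows downward; lengths in m; the calibration is good to about 2 mm. A picture is of the moment at which its call begins. camera_model takes no time and is no camera call.
- ticket.hand_in(): hands the job in; it is judged then, once.
The state is a dict: "clock": time; "joints": joint angles; "qd": joint speeds; "tau": joint torques, N m; "tool_pos": TCP position; "tcp_rot": TCP orientation; "ft_force": force on the tool from outside, world axes, zero at the start; "torque": the same for the moment, N m; "grip_width": opening from 0.0 (shut) to 1.0 (fully open); "finger_force": force on a finger pad.
Only numpy, scipy, OpenCV 4.12 (cv2) and the standard library are available. Lean on these libraries where they do the work, as an engineer would, in place of code of your own. Each camera call takes 0.05 s, during which the arm holds its last target. There are 200 camera calls.

### The job

Secure the counting-chamber case in its lane of the two-lane holding tray: hold down the lock tab of the follower in that lane and, keeping it pressed, slide the follower along so that it pushes the case home against the end wall. Slide the follower all the way to its stop and let the tab spring up again so that it is locked there. Leave the follower of the other lane, which holds a petri dish, where it is.

Things in the scene. Friction and masses are not known exactly. Their poses are not given: they have to be found in the camera images.
- tray: Fixed grey tray 300 x 176 mm with two lanes along its x axis, floors 8 mm above the table. Origin: centre of its underside; +x runs along the lanes to the end wall (inner face x = 140 mm, top 34 mm), z up. Lane a is centred on y = +37 mm, lane b on y = -37 mm, a wall between (top 21 mm), a notched rail outside each (top 39 mm). Each has a follower at the open end (see tab_a).
- chamber_case: Dark flat rectangular box 52 x 94 x 20 mm, about 70 g, loose in one lane, its 94 mm length (y axis) along the lane, 10 to 85 mm short of the end wall. Origin: centre of its underside. Home, that is at tray x = 93 mm; a follower at its stop leaves it 2 mm of play. The other lane holds a round petri dish, 59 mm. A microscope 405 mm high stands on the table to the left of the tray.
- tab_a (a point): Top centre of the black lock tab (34 mm along the lane x 36 mm) of lane a's follower, 48 mm above the table. Spring: goes straight down 9 mm, 3 to 6 N; unlocked when over 6 mm down. The follower's upright steel plate (62 mm wide, top 18 mm above the tab) has its back face 18 mm ahead of this point towards +x: a fingertip on the tab can push it. Starts at tray x = -82 to -80 mm.
- tab_b (a point): Same point on lane b's identical follower. Tab down, a follower slides 100 mm along tray +x with about 2 N, this point ending at tray x = +18 mm at a firm stop; the last notch, where the tab springs up again, takes the last 12 mm. Tab up, it is blocked after 5 mm; let go on the way, it locks at the next notch.

How it is judged:
By the outcome, as a careful person would: the job done as asked, in the order asked, and still so for the second after the job is handed in, with the robot touching nothing.
It also fails if it takes over 45 s, if anything falls off the work surface, if the arm or the gripper's body presses on something with over 40 N, if the wrist force passes 120 N, or if a joint passes its speed limit or range.

## Working session

There is one attempt and no reset: what is moved stays moved. The work goes in short steps, Python scripts to look and compute and a tool call to move; the robot and the scene stay as the last step left them, time stands still between calls to the robot, and variables do not carry over. Pictures are saved under pics/ and viewed, at most 10 in all, crops included, and the job is handed in when it is done.

Besides the shell and the picture viewer there is one more tool, called by a JSON object that holds its "fn" and its "kwargs", one argument or row to a line. drive_tool: Moves the arm, as the interface text tells. Its arguments: {"type":"object","properties":{"motion":{"type":"array"},"grip":{"type":"number"},"grip_force":{"type":"number"}},"required":["motion"]}

```bash
mkdir -p pics; cat > h.py <<'E'
import numpy as np, cv2
from workcell import monitor, imaging, ticket
def cam(n):
    m=imaging.camera_model(n); f=240/np.tan(np.radians(m["vertical_fov"])/2)
    K=np.array([[f,0,m["cx"]],[0,f,m["cy"]],[0,0,1]]); R=cv2.Rodrigues(np.array(m["rvec"],float))[0]
    return K,np.array(m["dist_coeffs"],float),R,np.array(m["tvec"],float).ravel()
def norm(n,uv):
    K,d,R,t=cam(n); return cv2.undistortPoints(np.array(uv,float).reshape(-1,1,2),K,d).reshape(-1,2)
def plane(n,uv,z):
    K,d,R,t=cam(n); p=norm(n,uv); r=np.c_[p,np.ones(len(p))]@R; c=-R.T@t
    return c+r*((z-c[2])/r[:,2])[:,None]
def cloud(n,D):
    K,d,R,t=cam(n); v,u=np.mgrid[:480,:640]; p=norm(n,np.c_[u.ravel(),v.ravel()])
    P=np.c_[p,np.ones(len(p))]*D.reshape(-1,1)
    return ((P-t)@R).reshape(480,640,3)
E
python3 - <<'E'
from h import *
for n in("scene","top"):
    I,D=imaging.capture(n); cv2.imwrite(f"pics/{n}0.png",I[:,:,::-1]); np.save(n+"I.npy",I); np.save(n+"D.npy",D)
    K,d,R,t=cam(n); print(n,-R.T@t,R[2],K[0,0],d)
o=monitor.get_obs(); print(o)
E
```

```text
scene [ 0.06985968 -0.17978937  0.6897433 ] [ 0.55356709  0.33150115 -0.76398329] 513.5016319448891 [0.0142694 0.        0.        0.        0.       ]
top [0.44405778 0.11087239 0.92716199] [ 0.08513535 -0.00637348 -0.99634901] 527.0466543678322 [-0.14915599  0.          0.          0.          0.        ]
{'clock': 0.1, 'joints': array([ 1.24282362,  0.5371032 , -0.00442926,  1.53873558,  0.00261273,
        1.0672891 , -0.07122196]), 'qd': array([-5.69317615e-04, -1.35263100e-03,  1.95391295e-03, -5.10453087e-03,
        4.90245208e-05,  1.02513047e-04,  6.79074763e-05]), 'tau': array([ 3.69730726e-03, -5.84567285e+01,  1.05262790e+00, -2.59773481e+01,
        1.27320332e-02,  4.62360884e-03,  8.20587928e-06]), 'tool_pos': array([ 0.16806588, -0.62737033,  0.25550757]), 'tcp_rot': array([-3.11323004e+00, -4.09897922e-01,  5.13359587e-04]), 'ft_force': array([ 0.2169411 ,  0.5253206 , -0.40663532]), 'torque': array([ 0.01000782, -0.01461448,  0.02926125]), 'finger_force': 0.0, 'grip_width': 1.000003872738752}
```

View pics/top0.png

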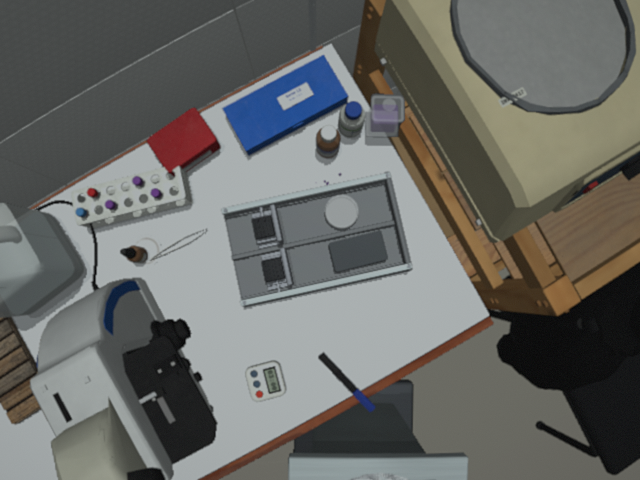

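View pics/scene0.png

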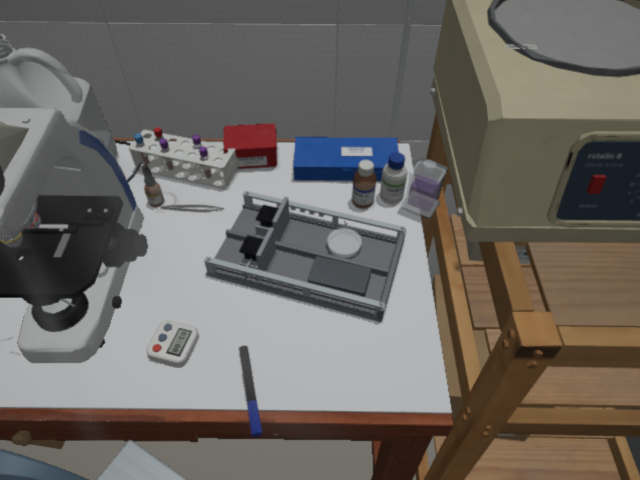

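The top view shows the tray centred near (318,240), with +x to image right. The case is in the lower lane (b) at about (358,252). Tab b is at about (274,270), tab a at (263,227) and the dish at (341,211). The microscope is at lower left. Next I'll measure the tabs, case and tray.

```bash
python3 - <<'E'
from h import *
I=np.load("topI.npy");D=np.load("topD.npy");P=cloud("top",D)
g=I.max(2)
for nm,(x0,y0,x1,y1),th in(("a",(245,208,278,245),35),("b",(255,250,290,290),35)):
    m=np.zeros_like(g);m[y0:y1,x0:x1]=(g[y0:y1,x0:x1]<th)*255
    c=max(cv2.findContours(m,0,2)[0],key=cv2.contourArea);r=cv2.minAreaRect(c)
    b=plane("top",cv2.boxPoints(r),.048);print(nm,r,b.mean(0),np.linalg.norm(np.diff(b,axis=0),axis=1), "depth z",np.median(P[...,2][m>0]))
    q=P[m>0];q=q[abs(q[:,2]-.048)<.006];print(len(q),q.mean(0))
# tray rails top from cloud: z 36-42mm
z=P[...,2];roi=np.zeros(z.shape,bool);roi[165:315,210:420]=1
q=P[roi&(z>.030)&(z<.044)][:,:2].astype(np.float32);r=cv2.minAreaRect(q);print("tray",len(q),r)
b=cv2.boxPoints(r);print(b)
# coarse rail corner pixels
cc=plane("top",[[222,208],[388,174],[411,268],[244,304]],.039);print(cc,np.linalg.norm(np.diff(cc,axis=0),axis=1),cc.mean(0))
# obstacles height map
for s in((0.05,.1),(.1,.2),(.2,.45)):
    k=(z>s[0])&(z<s[1])&(P[...,0]>.1);print(s,[np.percentile(P[k][:,i],[1,99]).round(2) for i in(0,1)])
cv2.imwrite("pics/crop.png",cv2.resize(I[165:315,210:420,::-1],None,fx=3.8,fy=3.8,interpolation=2))
E
```

```text
a ((266.0, 236.0), (0.0, 0.0), 0.0) [0.5324871  0.20036708 0.048     ] [0. 0. 0.] depth z 0.04796847837471858
1 [0.53249027 0.20037028 0.04796848]Traceback (most recent call last):
  File "<stdin>", line 6, in <module>
ValueError: max() iterable argument is empty
```

```bash
python3 - <<'E'
from h import *
I=np.load("topI.npy");D=np.load("topD.npy");P=cloud("top",D)
cv2.imwrite("pics/crop.png",cv2.resize(I[165:315,210:420,::-1],None,fx=3.8,fy=3.8,interpolation=2))
g=I.max(2);print(g[227,255:275],g[270,265:285])
for nm,(x0,y0,x1,y1),th in(("a",(245,208,278,245),60),("b",(255,250,290,290),60)):
    m=np.zeros_like(g);m[y0:y1,x0:x1]=(g[y0:y1,x0:x1]<th)*255
    m=cv2.morphologyEx(m,cv2.MORPH_CLOSE,np.ones((3,3)))
    c=max(cv2.findContours(m,0,2)[0],key=cv2.contourArea);r=cv2.minAreaRect(c)
    b=plane("top",cv2.boxPoints(r),.048);print(nm,r,b.mean(0),np.linalg.norm(np.diff(b,axis=0),axis=1), "depth z",np.median(P[...,2][m>0]))
    q=P[m>0];q=q[abs(q[:,2]-.048)<.004];print(len(q),q.mean(0),cv2.minAreaRect(q[:,:2].astype(np.float32)))
z=P[...,2];roi=np.zeros(z.shape,bool);roi[165:315,210:420]=1
q=P[roi&(z>.030)&(z<.044)][:,:2].astype(np.float32);r=cv2.minAreaRect(q);print("tray",len(q),r)
cc=plane("top",[[222,208],[388,174],[411,268],[244,304]],.039);print(cc,np.linalg.norm(np.diff(cc,axis=0),axis=1),cc.mean(0))
for s in((0.08,.1),(.1,.2),(.2,.45),(.45,.8)):
    k=(z>s[0])&(z<s[1])&(P[...,0]>.1);print(s,[np.percentile(P[k][:,i],[1,99]).round(2) for i in(0,1)])
E
```

```text
[43 44 46 42 41 45 50 46 46 49 50 50 50 53 52 50 50 42 47 83] [46 48 46 47 47 50 50 48 47 50 50 50 49 52 50 47 44 46 63 87]
a ((263.2499694824219, 227.25003051757812), (20.592191696166992, 19.611610412597656), 78.69007110595703) [0.5472459  0.20535258 0.048     ] [0.03306893 0.03491901 0.03294088] depth z 0.04916019779324175
381 [0.54734699 0.20561772 0.04920573] ((0.5476216673851013, 0.20560351014137268), (0.03407519683241844, 0.03246433660387993), 12.043745040893555)
b ((272.73529052734375, 269.5588073730469), (21.584583282470703, 19.63220977783203), 77.47119140625) [0.47637075 0.1879332  0.048     ] [0.0328488  0.03607916 0.03274979] depth z 0.04929029936944974
399 [0.47640825 0.18777469 0.04918252] ((0.4766237437725067, 0.18767336010932922), (0.035436857491731644, 0.03235681727528572), 12.31273078918457)
tray 3130 ((0.5311583876609802, 0.11495838314294815), (0.1743614673614502, 0.29755252599716187), 13.190774917602539)
[[ 0.58056995  0.27791331  0.039     ]
 [ 0.64342824 -0.00590693  0.039     ]
 [ 0.48215812 -0.04514731  0.039     ]
 [ 0.41801335  0.23612064  0.039     ]] [0.2906976  0.16597548 0.28848954] [0.53104242 0.11574492 0.039     ]
(0.08, 0.1) [array([0.36, 0.93]), array([-0.22,  0.64])]
(0.1, 0.2) [array([0.21, 0.9 ]), array([-0.36,  0.61])]
(0.2, 0.45) [array([0.24, 0.83]), array([-0.31,  0.53])]
(0.45, 0.8) [array([0.71, 0.73]), array([0.4 , 0.44])]
```

View pics/crop.png

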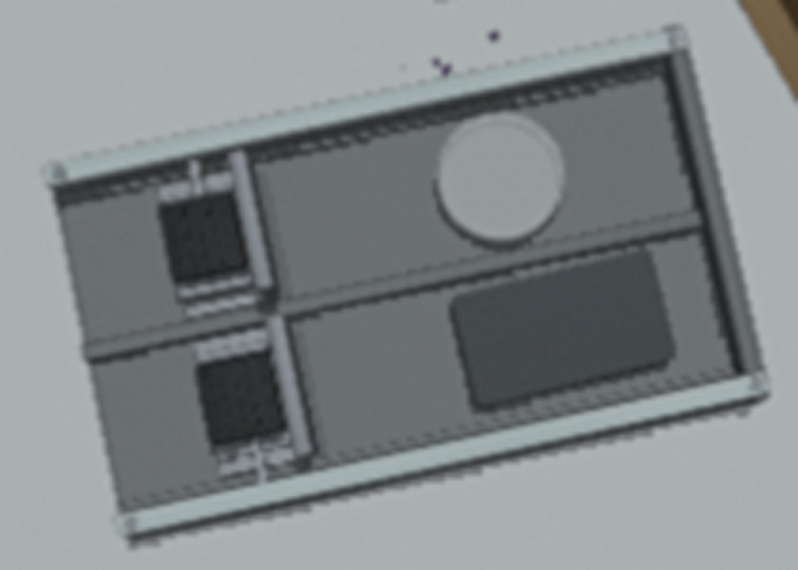

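Both tabs are found, with sizes and heights as expected. Tab b is at (0.476,0.188) and tray yaw is about 13°: +x is roughly (0.225,-0.974). Before moving I'll check how clear the sweep is.

```bash
python3 - <<'E'
from h import *
Q=[]
for n in("scene","top"):
    P=cloud(n,np.load(n+"D.npy"));ok=np.load(n+"D.npy")>0;Q.append(P[ok])
Q=np.vstack(Q);r=np.hypot(Q[:,0],Q[:,1]);a=np.degrees(np.arctan2(Q[:,1],Q[:,0]))
for z0 in(.08,.2,.35):
    print(z0)
    for t in range(-100,70,10):
        k=(Q[:,2]>z0)&(a>=t)&(a<t+10)&(r>.2)
        if k.sum()>20: print(t,np.percentile(r[k],.5).round(2),"zmax",np.percentile(Q[k,2],99).round(2),end=' | ')
    print()
k=(Q[:,2]>.06)&(np.hypot(Q[:,0]-.476,Q[:,1]-.188)<.2)
print(len(Q[k]), [np.percentile(Q[k][:,i],[1,50,99]).round(3) for i in range(3)])
# tray yaw from long rails: fit lines to bright rail pts
P=cloud("top",np.load("topD.npy"));I=np.load("topI.npy");z=P[...,2]
roi=np.zeros(z.shape,bool);roi[165:315,210:420]=1
B=P[roi&(z>.034)&(z<.045)&(I.min(2)>150)][:,:2]
x=np.array([.225,-.974]);y=np.array([.974,.225]);s=(B-[.531,.115])@y
for kk in(s>.06,s<-.06):
    v=cv2.fitLine(B[kk].astype(np.float32),cv2.DIST_HUBER,0,.01,.01).ravel();print(kk.sum(),v,np.degrees(np.arctan2(v[0],-v[1])))
E
```

```text
0.08
-40 0.48 zmax 0.21 | -30 0.47 zmax 0.38 | -20 0.53 zmax 0.39 | -10 0.56 zmax 0.39 | 0 0.7 zmax 0.38 | 10 0.84 zmax 0.31 | 20 0.83 zmax 0.45 | 30 0.83 zmax 0.47 | 40 0.35 zmax 0.33 | 50 0.35 zmax 0.38 | 60 0.37 zmax 0.36 | 
0.2
-40 0.48 zmax 0.21 | -30 0.47 zmax 0.38 | -20 0.53 zmax 0.39 | -10 0.56 zmax 0.39 | 0 0.72 zmax 0.38 | 10 0.84 zmax 0.32 | 20 0.83 zmax 0.46 | 30 0.83 zmax 0.47 | 40 0.41 zmax 0.34 | 50 0.36 zmax 0.38 | 
0.35
-30 0.61 zmax 0.38 | -20 0.55 zmax 0.39 | -10 0.57 zmax 0.39 | 0 0.72 zmax 0.38 | 20 0.83 zmax 0.47 | 30 0.83 zmax 0.48 | 50 0.37 zmax 0.38 | 
3825 [array([0.305, 0.359, 0.577]), array([0.155, 0.317, 0.358]), array([0.061, 0.124, 0.187])]
797 [ 0.22713892 -0.97386235  0.6098116   0.13582952] 13.128686
697 [ 0.22751726 -0.9737741   0.4536304   0.09797525] 13.150946
```

{"fn": "drive_tool", "kwargs": {
  "motion": [
    [[0,0,-0.03,0],[0,0,-0.06,0],[0,0,-0.06,0],[0,0,-0.06,0],[0,0,-0.06,0],[0,0,-0.06,0],[0,0,-0.06,0],[0,0,-0.06,0],[0,0,-0.03,0],[0,0,0,0]]
  ],
  "grip": 0,
  "grip_force": 60
}}

```text
clock: 0.93
tool_pos: [0.1685, -0.6288, 0.5004]
tcp_rot: [3.108, 0.409, 0.002]
ft_force: [-0.2, 0.3, -0.3]
grip_width: 0.0
finger_force: 0.0
```

{"fn": "drive_tool", "kwargs": {
  "motion": [
    [[0.023,-0.018,0,0],[0.046,-0.036,0,0],[0.046,-0.036,0,0],[0.046,-0.036,0,0],[0.046,-0.036,0,0],[0.046,-0.036,0,0],[0.046,-0.036,0,0],[0.046,-0.036,0,0],[0.046,-0.036,0,0],[0.046,-0.036,0,0],[0.046,-0.036,0,0],[0.046,-0.036,0,0],[0.046,-0.036,0,0],[0.046,-0.036,0,0],[0.046,-0.036,0,0],[0.046,-0.036,0,0],[0.023,-0.018,0,0],[0,0,0,0]]
  ]
}}

```text
clock: 2.43
tool_pos: [0.451, -0.2503, 0.495]
tcp_rot: [-3.111, -0.421, 0.001]
ft_force: [-0.3, 0.2, 0.1]
grip_width: 0.002
finger_force: 0.0
```

{"fn": "drive_tool", "kwargs": {
  "motion": [
    [[0.009,-0.029,0,0],[0.018,-0.058,0,0],[0.018,-0.058,0,0],[0.018,-0.058,0,0],[0.018,-0.058,0,0],[0.018,-0.058,0,0],[0.018,-0.058,0,0],[0.018,-0.058,0,0],[0.018,-0.058,0,0],[0.018,-0.058,0,0],[0.018,-0.058,0,0],[0.018,-0.058,0,0],[0.018,-0.058,0,0],[0.018,-0.058,0,0],[0.018,-0.058,0,0],[0.009,-0.029,0,0],[0,0,0,0]]
  ]
}}

```text
clock: 3.85
tool_pos: [0.466, 0.2036, 0.4952]
tcp_rot: [-3.112, -0.418, 0.003]
ft_force: [0.4, -0.3, 0.4]
grip_width: -0.0
finger_force: 0.0
```

{"fn": "drive_tool", "kwargs": {
  "motion": [
    [[0,0,0.04,0],[0,0,0.06,0],[0,0,0.06,0],[0,0,0.06,0],[0,0,0.06,0],[0,0,0.06,0],[0,0,0.06,0],[0,0,0.06,0],[0,0,0.06,0],[0,0,0.06,0],[0,0,0.06,0],[0,0,0.06,0],[0,0,0.03,0],[0,0,0,0],[0,0,0,0]]
  ]
}}

```text
clock: 5.1
tool_pos: [0.4667, 0.199, 0.1307]
tcp_rot: [3.114, 0.408, -0.003]
ft_force: [0.7, 0.1, 1.6]
grip_width: 0.0
finger_force: 0.0
```

```bash
cat > st.py <<'E'
from h import *
import sys
from scipy.spatial.transform import Rotation as Ro
def go(tgt,yaw=None):
    o=monitor.get_obs();R=Ro.from_rotvec(o["tcp_rot"]).as_matrix()
    print("pos",o["tool_pos"].round(4),"F",o["ft_force"].round(1),"t",o["clock"],"yaw of -y",np.degrees(np.arctan2(R[0,1],-R[1,1])).round(2),"tilt",R[:,2].round(4))
    print("units",(R.T@(np.array(tgt)-o["tool_pos"])/.5).round(4))
E
python3 -c "
from st import *
go([.4769,.186,.08])
I,D=imaging.capture('top');cv2.imwrite('pics/t1.png',cv2.resize(I[120:320,180:430,::-1],None,fx=3,fy=3,interpolation=2))
I,D=imaging.capture('scene');cv2.imwrite('pics/s1.png',cv2.resize(I[130:330,180:430,::-1],None,fx=3,fy=3,interpolation=2))
"
```

```text
pos [0.4667 0.199  0.1307] F [0.7 0.1 1.6] t 5.1 yaw of -y 14.93 tilt [-0.0019 -0.0016 -1.    ]
units [0.0133 0.0302 0.1014]
```

View pics/s1.png

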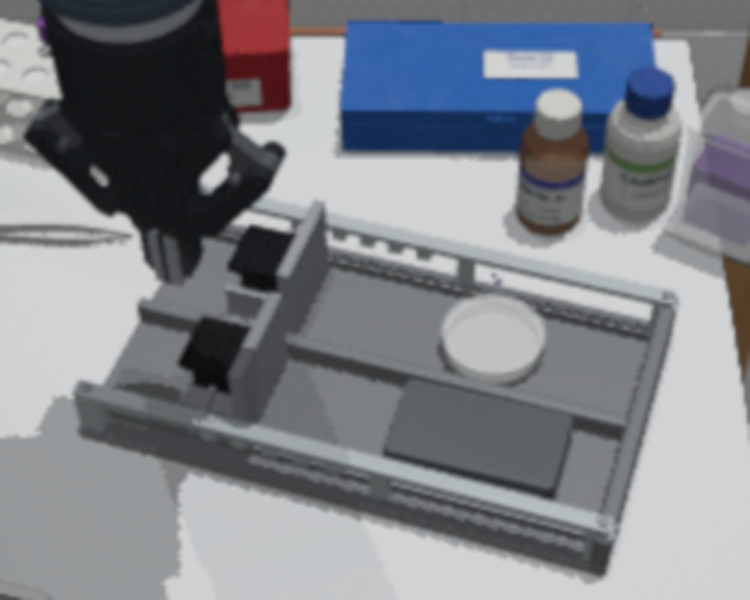

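The scene view shows the shut fingers above the table near the open end. The finger linkages stick out sideways and could foul the plate, so I'll turn the tool 90° to put them across the lane.

```bash
python3 -c "
from st import *
print(monitor.get_obs()['joints'].round(3))"
```

```text
[-0.051  0.547 -0.56   1.976  0.427  0.734 -2.178]
```

{"fn": "drive_tool", "kwargs": {
  "motion": [
    [[0,0,0,-0.192],[0,0,0,-0.192],[0,0,0,-0.192],[0,0,0,-0.192],[0,0,0,-0.192],[0,0,0,-0.192],[0,0,0,-0.192],[0,0,0,-0.192],[0,0,0,-0.192],[0,0,0,-0.192],[0,0,0,-0.192],[0,0,0,-0.192],[0,0,0,-0.192],[0,0,0,-0.192],[0,0,0,-0.192],[0,0,0,-0.192],[0,0,0,0],[0,0,0,0]]
  ]
}}

```text
clock: 6.7
tool_pos: [0.4678, 0.2005, 0.1323]
tcp_rot: [1.959, 2.454, 0.002]
ft_force: [-0.3, -0.1, -0.2]
grip_width: -0.001
finger_force: 0.0
```

```bash
python3 -c "
from st import *
go([.4768,.186,.085])
print(monitor.get_obs()['joints'].round(3))"
```

```text
pos [0.4678 0.2005 0.1323] F [-0.3 -0.1 -0.2] t 6.7 yaw of -y 102.8 tilt [ 1.8e-03  2.0e-04 -1.0e+00]
units [-0.0322  0.011   0.0946]
[ 0.202  0.674 -0.915  1.963  0.71   0.862 -0.878]
```

{"fn": "drive_tool", "kwargs": {
  "motion": [
    [[-0.016,0.005,0,0],[-0.016,0.005,0,0],[0,0,0.04,0],[0,0,0.03,0],[0,0,0,0],[0,0,0,0]]
  ]
}}

```text
clock: 7.2
tool_pos: [0.4754, 0.1854, 0.0961]
tcp_rot: [-1.957, -2.457, 0.002]
ft_force: [-0.3, 1.0, 0.1]
grip_width: 0.001
finger_force: 0.0
```

```bash
python3 -c "
from st import *
go([.4768,.186,.073])
I,D=imaging.capture('scene');cv2.imwrite('pics/s2.png',cv2.resize(I[160:330,190:360,::-1],None,fx=3.5,fy=3.5,interpolation=2))
"
```

```text
pos [0.4754 0.1854 0.0961] F [-0.3  1.   0.1] t 7.2 yaw of -y 102.93 tilt [-1.1e-03 -9.0e-04 -1.0e+00]
units [0.0005 0.003  0.0461]
```

View pics/s2.png

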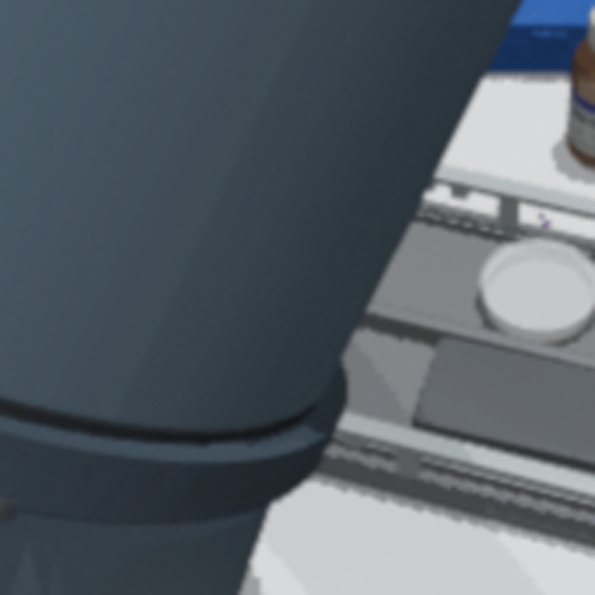

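The arm blocks this view of the tab, so I'll go down by feel.

{"fn": "drive_tool", "kwargs": {
  "motion": [
    [[0,0,0.02,0],[0,0,0.016,0],[0,0,0.006,0],[0,0,0.006,0],[0,0,0,0],[0,0,0,0]]
  ]
}}

```text
clock: 7.75
tool_pos: [0.4752, 0.1861, 0.0723]
tcp_rot: [-1.955, -2.459, 0.001]
ft_force: [-0.9, -1.5, 2.7]
grip_width: -0.001
finger_force: 1.5
```

{"fn": "drive_tool", "kwargs": {
  "motion": [
    [[0,0,0.004,0],[0,0,0.004,0],[0,0,0,0],[0,0,0,0]]
  ]
}}

```text
clock: 8.08
tool_pos: [0.4754, 0.1862, 0.0683]
tcp_rot: [1.956, 2.459, -0.0]
ft_force: [-1.3, -0.9, 3.0]
grip_width: -0.001
finger_force: 2.1
```

{"fn": "drive_tool", "kwargs": {
  "motion": [
    [[0,0,0.003,0],[0,0,0.003,0],[0,0,0,0],[0,0,0,0]]
  ]
}}

```text
clock: 8.42
tool_pos: [0.4754, 0.1863, 0.0653]
tcp_rot: [-1.955, -2.459, 0.0]
ft_force: [-1.4, -0.2, 5.6]
grip_width: -0.002
finger_force: 2.5
```

{"fn": "drive_tool", "kwargs": {
  "motion": [
    [[0,0,0.002,0],[0,0,0.002,0],[0,0,0,0],[0,0,0,0]]
  ]
}}

```text
clock: 8.75
tool_pos: [0.4754, 0.1866, 0.0639]
tcp_rot: [1.955, 2.459, 0.0]
ft_force: [-4.0, -2.4, 11.5]
grip_width: -0.002
finger_force: 5.7
```

The tab is fully down. Now I'll slide.

{"fn": "drive_tool", "kwargs": {
  "motion": [
    [[-0.006,0,0,0],[-0.008,0,0,0],[-0.008,0,0,0],[-0.008,0,0,0],[-0.008,0,0,0],[-0.008,0,0,0],[0,0,0,0]]
  ]
}}

```text
clock: 9.33
tool_pos: [0.4807, 0.1641, 0.0639]
tcp_rot: [-1.956, -2.459, -0.001]
ft_force: [-4.1, -1.4, 11.2]
grip_width: -0.003
finger_force: 5.4
```

{"fn": "drive_tool", "kwargs": {
  "motion": [
    [[-0.008,0,0,0],[-0.008,0,0,0],[-0.008,0,0,0],[-0.008,0,0,0],[-0.008,0,0,0],[-0.008,0,0,0],[-0.008,0,0,0],[0,0,0,0]]
  ]
}}

```text
clock: 10.0
tool_pos: [0.4871, 0.1367, 0.0639]
tcp_rot: [1.956, 2.458, 0.001]
ft_force: [-4.2, -1.7, 10.9]
grip_width: -0.002
finger_force: 5.4
```

```bash
python3 -c "
from st import *
x=np.array([.2274,-.9738,0])
go(np.array([.4764,.188,.064])+x*.1)
I,D=imaging.capture('scene');cv2.imwrite('pics/s3.png',cv2.resize(I[160:330,190:430,::-1],None,fx=3,fy=3,interpolation=2))
I,D=imaging.capture('top');cv2.imwrite('pics/t3.png',cv2.resize(I[140:320,190:430,::-1],None,fx=3,fy=3,interpolation=2))
a=cv2.imread('pics/s3.png');b=cv2.imread('pics/t3.png');cv2.imwrite('pics/b3.png',cv2.resize(np.vstack([a,b]),(400,583)) if 0 else cv2.resize(np.hstack([a,b[:510]]),(800,283)))
"
```

```text
pos [0.4871 0.1367 0.0639] F [-4.2 -1.7 10.9] t 10.0 yaw of -y 102.99 tilt [ 5.e-04  5.e-04 -1.e+00]
units [-0.0952  0.0027 -0.0003]
```

View pics/b3.png

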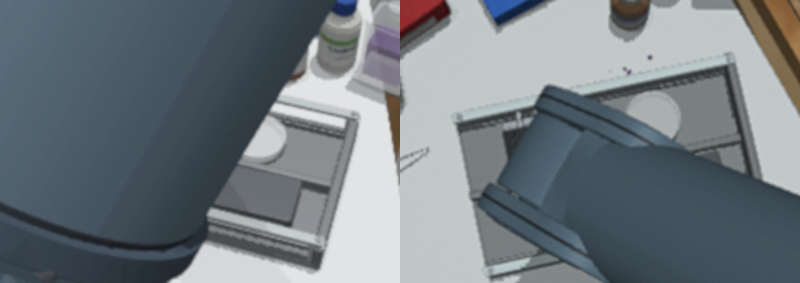

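{"fn": "drive_tool", "kwargs": {
  "motion": [
    [[-0.008,0,0,0],[-0.008,0,0,0],[-0.008,0,0,0],[-0.008,0,0,0],[-0.008,0,0,0],[-0.008,0,0,0],[-0.008,0,0,0],[-0.008,0,0,0],[-0.008,0,0,0],[0,0,0,0]]
  ]
}}

```text
clock: 10.93
tool_pos: [0.4953, 0.1018, 0.0639]
tcp_rot: [1.956, 2.459, 0.002]
ft_force: [-3.1, -1.6, 10.4]
grip_width: -0.001
finger_force: 5.3
```

{"fn": "drive_tool", "kwargs": {
  "motion": [
    [[-0.006,0,0,0],[-0.004,0,0,0],[-0.004,0,0,0],[-0.004,0,0,0],[0,0,0,0]]
  ]
}}

```text
clock: 11.35
tool_pos: [0.4972, 0.0936, 0.0639]
tcp_rot: [-1.955, -2.459, -0.002]
ft_force: [-3.4, 0.5, 10.4]
grip_width: -0.003
finger_force: 5.2
```

{"fn": "drive_tool", "kwargs": {
  "motion": [
    [[-0.002,0,0,0],[-0.002,0,0,0],[0,0,0,0]]
  ]
}}

```text
clock: 11.6
tool_pos: [0.4976, 0.0919, 0.0639]
tcp_rot: [-1.954, -2.459, -0.003]
ft_force: [-3.6, 0.1, 10.7]
grip_width: 0.002
finger_force: 5.2
```

{"fn": "drive_tool", "kwargs": {
  "motion": [
    [[-0.002,0,0,0],[-0.002,0,0,0],[-0.002,0,0,0],[0,0,0,0]]
  ]
}}

```text
clock: 11.93
tool_pos: [0.498, 0.09, 0.064]
tcp_rot: [-1.953, -2.459, -0.004]
ft_force: [-4.7, 2.2, 9.9]
grip_width: -0.001
finger_force: 4.9
```

{"fn": "drive_tool", "kwargs": {
  "motion": [
    [[-0.002,0,0,0],[-0.002,0,0,0],[-0.002,0,0,0],[0,0,0,0]]
  ]
}}

```text
clock: 12.27
tool_pos: [0.4992, 0.0877, 0.064]
tcp_rot: [-1.953, -2.459, -0.007]
ft_force: [-3.1, 4.5, 8.1]
grip_width: 0.001
finger_force: 3.8
```

{"fn": "drive_tool", "kwargs": {
  "motion": [
    [[-0.003,0,0,0],[-0.003,0,0,0],[-0.003,0,0,0],[0,0,0,0]]
  ]
}}

```text
clock: 12.6
tool_pos: [0.5007, 0.0831, 0.0641]
tcp_rot: [-1.953, -2.459, -0.008]
ft_force: [-1.7, 4.4, 6.5]
grip_width: -0.002
finger_force: 3.3
```

{"fn": "drive_tool", "kwargs": {
  "motion": [
    [[-0.003,0,0,0],[-0.003,0,0,0],[0,0,0,0]]
  ]
}}

```text
clock: 12.85
tool_pos: [0.5008, 0.0824, 0.0641]
tcp_rot: [-1.95, -2.459, -0.012]
ft_force: [-1.6, 9.2, 4.2]
grip_width: 0.001
finger_force: 5.9
```

The force is now firm after about 107 mm, which is the 100 mm travel plus the 7 mm gap to the plate. One more nudge to confirm the stop, then I'll lift straight up.

{"fn": "drive_tool", "kwargs": {
  "motion": [
    [[-0.003,0,0,0],[-0.003,0,0,0],[0,0,0,0],[0,0,0,0]]
  ]
}}

```text
clock: 13.18
tool_pos: [0.5009, 0.082, 0.0642]
tcp_rot: [-1.946, -2.459, -0.016]
ft_force: [-2.8, 15.4, 3.3]
grip_width: 0.0
finger_force: 8.9
```

{"fn": "drive_tool", "kwargs": {
  "motion": [
    [[0.006,0,0,0],[0.003,0,-0.006,0],[0,0,-0.01,0],[0,0,-0.01,0],[0,0,-0.02,0],[0,0,-0.04,0],[0,0,-0.06,0],[0,0,-0.06,0],[0,0,-0.06,0],[0,0,-0.06,0],[0,0,-0.06,0],[0,0,0,0]]
  ]
}}

```text
clock: 14.18
tool_pos: [0.5032, 0.0806, 0.2614]
tcp_rot: [1.952, 2.454, 0.011]
ft_force: [1.4, 0.2, -1.0]
grip_width: -0.003
finger_force: 0.0
```

{"fn": "drive_tool", "kwargs": {
  "motion": [
    [[0,0,-0.06,0],[0,0,-0.06,0],[0,0,-0.06,0],[0,0,-0.06,0],[0,0,-0.06,0],[0,0,-0.06,0],[0,0,-0.06,0],[0,0,-0.06,0],[0,0,0,0]]
  ]
}}

```text
clock: 14.93
tool_pos: [0.5021, 0.0803, 0.5012]
tcp_rot: [1.952, 2.454, 0.01]
ft_force: [1.3, 1.2, 0.2]
grip_width: -0.0
finger_force: 0.0
```

{"fn": "drive_tool", "kwargs": {
  "motion": [
    [[-0.03,-0.01,0,0],[-0.044,-0.018,0,0],[-0.044,-0.018,0,0],[-0.044,-0.018,0,0],[-0.044,-0.018,0,0],[-0.044,-0.018,0,0],[-0.044,-0.018,0,0],[-0.044,-0.018,0,0],[-0.044,-0.018,0,0],[-0.044,-0.018,0,0],[-0.044,-0.018,0,0],[-0.044,-0.018,0,0],[-0.044,-0.018,0,0],[-0.044,-0.018,0,0],[-0.03,-0.01,0,0],[0,0,0,0]]
  ]
}}

```text
clock: 16.27
tool_pos: [0.4467, -0.2617, 0.4949]
tcp_rot: [-1.962, -2.452, 0.001]
ft_force: [-0.1, -0.6, -0.9]
grip_width: -0.001
finger_force: 0.0
```

```bash
python3 - <<'E'
from st import *
I,D=imaging.capture('top');cv2.imwrite('pics/t4.png',cv2.resize(I[160:320,200:430,::-1],None,fx=3.4,fy=3.4,interpolation=2))
P=cloud("top",D);g=I.max(2);z=P[...,2];x=np.array([.2274,-.9738]);y=np.array([.9738,.2274])
roi=np.zeros(z.shape,bool);roi[165:315,210:420]=1
for lo,hi,nm in((.042,.054,"tab"),(.058,.07,"plate"),(.022,.032,"case")):
  q=P[roi&(g<(70 if nm!="plate" else 999))&(z>lo)&(z<hi)];s=(q[:,:2]-[.531,.115])@np.c_[x,y]
  for k,l in((s[:,1]>.005,"a"),(s[:,1]<-.005,"b")):
    if k.sum(): print(nm,l,k.sum(),np.percentile(s[k],[3,50,97],axis=0).round(4).tolist(),np.median(q[k][:,2]))
E
```

```text
tab a 410 [[-0.1, 0.0203], [-0.0844, 0.0367], [-0.0687, 0.0533]] 0.049389699807724355
tab b 449 [[-0.0013, -0.0536], [0.0149, -0.0364], [0.034, -0.019]] 0.04921267762632707
plate a 183 [[-0.0653, 0.0082], [-0.0614, 0.0376], [-0.0576, 0.0665]] 0.06678032662528567
plate b 187 [[0.0341, -0.065], [0.0378, -0.0369], [0.0418, -0.0073]] 0.06673032469928507
case a 62 [[-0.1432, 0.0069], [0.1382, 0.0432], [0.1389, 0.076]] 0.0263362107191066
case b 135 [[0.034, -0.0679], [0.136, -0.0554], [0.139, -0.0124]] 0.027930093187886505
```

View pics/t4.png

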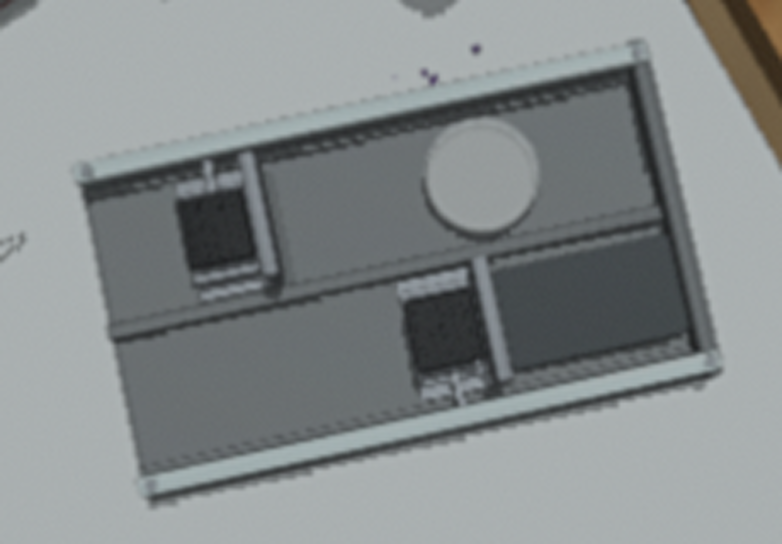

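The picture shows follower b hard up behind the case at about (445,330), with its plate at (490,320). The case is home against the end wall, and the tab is back up at z = 49 mm. Follower a and the dish haven't moved.

```bash
python3 -c "
from h import *
print(ticket.hand_in())"
```

```text
the job is handed in; nothing more can be done
None
```

The case is home against the end wall in lane b, its follower is at the stop with the tab sprung up and locked, lane a is untouched, and the job was handed in at about 16 s.

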